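# Take the lid temperature of a jar of jam

### The arm

A 6-joint arm with a two-finger parallel gripper is mounted at the origin on the work surface. World frame = base frame: x ahead of the robot, y to its left, z up, the work surface at z = 0. Lengths are in mm, angles in degrees, forces in N, time in s.
With the tool pointing down it reaches from about 350 to 850 mm from the base axis. Payload 8.1 kg.
Tool frame: the origin (TCP) lies between the finger pads; the fingertips stand 8 mm ahead of it and the grasp point (between the pads) lies 11 mm behind it (r.tip_extent is the distance from the TCP to the fingertips, in mm); z points along the fingers, y is the direction in which the jaws open and shut (so a half turn about z gives the same grasp; the last joint's range is limited). The gripper opens to 85 mm and grips with 20 to 120 N. Pads are 22 mm wide; open, the fingers measure 114 mm over their backs; the gripper's body (76 mm by 85 mm) begins 54 mm behind the grasp point. The pads swing forward as they close: fully open they stand 13 mm farther back than shut.
Start: joints at [-4.893, 7.471, 85.268, -0, 87.261, -4.893], TCP at [600.004, 0.022, 239.292] pointing down, gripper open.
Joint ranges: [-169.43, 169.43], [-51.17, 129.36], [1.28, 143.12], [-76.62, 256.62], [0, 156.53], [-152.29, 152.29]. Speed limits (degrees/s): [136.94, 136.94, 159.86, 180, 180, 180].

### API

Orientations are given as [roll, pitch, yaw] about the fixed x, y, z axes, in that order (R = Rz(yaw) Ry(pitch) Rx(roll)).
In Python, from bench import sensors, viewer, hand_in, r gives the robot as it stands. The module is installed in compiled form; this text tells all that it offers.
- The arm moves only by the tool move_arm, never from a script. Its argument "rows" is a list that holds one entry, the list of rows, each a list of 6 numbers: the shift along the tool's x, y, z in m, then the turn, a rotation vector about the tool's x, y, z in degrees. In form: [[[tx, ty, tz, rx, ry, rz], ...]]. A call has 1 to 20 rows; each row is the pose to reach, as a shift and turn from the pose commanded when the call began, along the tool's axes at that moment; what a row does not reach only later rows make up. A row lasts 1/10 s, in which the tool goes at most 50 mm and 8.59 degrees, less where a joint would pass 70% of its speed; a pose out of reach is approached as far as the arm can. A call with a gripper value outside its range is refused whole. "grip" is the opening, from 0 (shut) to 1 (fully open), set as the call begins (left out, the last holds). The fingers move at their own pace and stop on an object; "newtons" is the grip in N (left out, the last holds). Time passes only in rows, so rows that repeat a pose let the fingers close. It gives the time, the measured TCP pose, the force and the opening at its end, in the units of the state.
- sensors.sense(): the state, without advancing time (a new reading comes with each control period).
- viewer.snapshot(name): name is "scene" or "side" or "wrist"; returns a dict with "color" (480x640x3 uint8, red, green, blue), "camera_matrix" (3x3 intrinsics, pixels), "k1" (the pictures are not rectified: a ray, as slopes to the right and down, at radius r is drawn at 1 + k1 r^2 times it, then the intrinsics apply), "R" (3x3) and "t" (3): a world point X has camera coordinates R X + t. Camera axes: x right, y down, z forward; pixel columns grow to the right and rows downward; lengths in mm; the calibration is good to about 2 mm. A picture is of the moment at which its call begins. There is no depth.
- hand_in(): hands the job in, once; it reports no verdict.
The state is a dict: "time": time; "joint_pos": joint angles; "qd": joint speeds; "joint_efforts": joint torques, N m; "tool_pos": TCP position; "tcp_rot": TCP orientation; "ft_force": force on the tool from outside, world axes, zero at the start; "wrist_torque": the same for the moment, N m; "finger_gap": finger opening in mm.
Only numpy, scipy, OpenCV 4.12 (cv2) and the standard library are available. Lean on these libraries where they do the work, as an engineer would, in place of code of your own. Each camera call takes 0.05 s, during which the arm holds its last target.

### The job

Take the surface thermometer (the one with the flat black handle) out of the wooden holder and hold it upright with its sprung tip on the small raised button in the middle of the lid of the low, wide jam jar, pressing lightly so that the tip is pushed roughly halfway in and not to its stop, and keep it still there for about two seconds. Touch no other jar with the thermometer, do not shift the jars or disturb anything else, and finish while still holding the thermometer pressed on the button: do not put it down or let go.

Things in the scene. Friction and masses are not known exactly. Their poses are not given: they have to be found in the camera images.
- thermo: Surface thermometer, about 100 g, upright in the holder. Origin: centre of the underside of its steel collar (36 mm across, 6 thick), which rests on the holder; z up the handle. Flat-sided black handle, 20 mm thick along x, 34 wide along y, from 6 to 106 mm above the origin. Below the collar an 8 mm stem with a sprung tip sleeve, 12 mm across, its flat end 75 mm below the origin when free.
- tip (a point): Centre of the flat lower end of the thermometer's sprung tip, on the thermometer's axis; 75 mm below the thermometer's origin when free, nearer as the tip is pushed in.
- thermo_tip (a joint): How far the thermometer's sprung tip is pushed in, m: 0 free, 0.016 at its hard stop. It takes 0.6 N to start and about 0.2 N more for each mm (2.2 N at 8 mm).
- holder: Fixed dark wooden block, 75 mm (x) by 160 mm (y), 90 mm high, with two upright through-holes 21 mm across at its y = +43 and -43 mm, one for the thermometer and one for the cake tester, in either order. Origin: centre of its underside, on the table.
- tester: Cake tester: round light wooden handle, 26 mm across at most and 70 mm tall, over a thin steel rod; stands in the holder's other hole. Origin: underside of its 32 mm collar, on the holder's top. Leave it.
- board: Fixed black wooden board, 280 mm (x) by 400 mm (y), 20 mm thick, on which the jars and two bread slices stand. Origin: centre of its underside, on the table.
- jar_squat: The low, wide jam jar: 90 mm across, 75 mm tall with its plain steel lid, loose on the board, about 420 g. Origin: centre of its underside.
- jar_squat_spot (a point): Centre of the top of the raised round button (22 mm across, 2 mm above the lid) in the middle of the low, wide jar's lid, 75 mm above the jar's origin.
- jar_mid: Middle-sized jam jar, 72 mm across and 92 mm tall, same jam, same kind of lid and button; not the one to measure. Origin: centre of its underside.
- jar_tall: Slim tall jam jar, 58 mm across and 115 mm tall, same jam, same kind of lid and button; not the one to measure. Origin: centre of its underside.
- slice_a: Slice of bread lying on the board, 84 by 92 mm, 14 mm thick. Origin: centre of its underside.
- slice_b: The other such slice of bread.
- knife: Butter knife with a wooden handle lying on the table, 200 mm long, 10 mm thick. Origin: about its middle, on the table.
- mug: White mug on the table, 80 mm across, 90 mm tall, with a handle. Origin: centre of its underside.
Things that resemble listed ones, but are neither listed nor needed, are in the scene too. What is meant by the thermo is not white, and is the larger of those in its own colour.

How it is judged (in metres and radians):
On the way, in this order (a step that is already met when the one before it is completed fails the run):
1. the thermometer is drawn clear out of the holder, in the fingers (z of tip in the frame of holder above 0.092 m and contact force between the fingers and thermo above 1 N), for 0.2 s.
2. its tip is held lightly on the low, wide jar's button, upright and still, for a second and a half (horizontal distance between tip and jar_squat_spot below 0.009 m and z of tip in the frame of jar_squat_spot between -0.004 and 0.004 m and value of joint thermo_tip between 0.002 and 0.0145 m and contact force between thermo and jar_squat between 0.4 and 8 N and angle between thermo's own z axis and vertical below 0.14 rad and angle between jar_squat's own z axis and vertical below 0.08 rad and contact force between the fingers and thermo above 1 N and contact force between the fingers and jar_squat below 0.1 N and linear speed of thermo below 0.02 m/s), for 1.5 s.
At the end, for the whole second after the job is handed in: Thermometer in the fingers, still, upright within 8 deg, tip centre within 9 mm of the button centre of the low, wide jar and at its height (4 mm), tip pushed in 2 to 14.5 mm (0.4 to 8 N), touching no other jar, board or holder; that jar upright and within 20 mm of its start (all of step 2 and contact force between thermo and jar_mid below 0.1 N and contact force between thermo and jar_tall below 0.1 N and contact force between thermo and board below 0.1 N and contact force between thermo and holder below 0.1 N and distance of jar_squat from where it was at the start of the episode below 0.02 m); the arm keeps its last pose, push and grip.
It fails at once if the low, wide jar is pressed hard (over 12 N) (contact force between thermo and jar_squat above 12 N).
It fails at once if the low, wide jar is shifted by over 20 mm (distance of jar_squat from where it was at the start of the episode above 0.02 m).
It fails at once if the thermometer touches another jar (contact force between thermo and jar_mid above 0.3 N or contact force between thermo and jar_tall above 0.3 N).
It fails at once if another jar, the bread, the cake tester, the mug or the knife is moved by over 20 mm (distance of any of jar_mid, jar_tall, slice_a, slice_b, tester, mug, knife from where it was at the start of the episode above 0.02 m).
It also fails if it takes over 45 s, if anything falls off the work surface, if the arm or the gripper's body presses on something with over 40 N, if the wrist force passes 120 N, or if a joint passes its speed limit or range.

## Working session

There is one attempt and no reset: what is moved stays moved. The work goes in short steps, Python scripts to look and compute and a tool call to move; the robot and the scene stay as the last step left them, time stands still between calls to the robot, and variables do not carry over. Pictures are saved under pics/ and viewed, and the job is handed in when it is done.

Besides the shell and the picture viewer there is one more tool, called after ">>>" in YAML: its name, and indented under it one key for each argument. move_arm: Moves the arm, as the interface text tells. Its arguments: {"type":"object","properties":{"rows":{"type":"array","items":{"type":"array","items":{"type":"array","items":{"type":"number"}}}},"grip":{"type":"number"},"newtons":{"type":"number"}},"required":["rows"]}

```bash
mkdir -p pics; cat > h.py <<'E'
import numpy as np, cv2
from bench import sensors, viewer, hand_in, r
def snap(n,f):
    s=viewer.snapshot(n); cv2.imwrite('pics/'+f,s['color'][:,:,::-1]); np.savez('pics/'+f+'.npz',**{k:np.array(v) for k,v in s.items()}); return s
def proj(s,X):
    X=np.atleast_2d(X); c=X@np.array(s['R']).T+np.array(s['t']); p=c[:,:2]/c[:,2:]
    p=p*(1+s['k1']*(p**2).sum(1,keepdims=True)); K=np.array(s['camera_matrix']); return p@K[:2,:2].T+K[:2,2]
def ray(s,uv):
    K=np.array(s['camera_matrix']); q=np.linalg.solve(K,[uv[0],uv[1],1])[:2]; p=q.copy()
    for _ in range(50): p=q/(1+s['k1']*(p@p))
    R=np.array(s['R']); return -R.T@np.array(s['t']), R.T@np.array([p[0],p[1],1])
def atz(s,uv,z):
    o,d=ray(s,uv); return o+d*(z-o[2])/d[2]
def load(f): return dict(np.load('pics/'+f+'.npz'))
E
python3 - <<'E'
from h import *
for n in ['scene','side','wrist']:
    s=snap(n,n+'0.png'); print(n,s['camera_matrix'],s['k1'],-np.array(s['R']).T@s['t'])
print(sensors.sense())
E
```

```text
scene [[613.29074051   0.         331.44422602]
 [  0.         613.29074051 230.0370149 ]
 [  0.           0.           1.        ]] -0.17395231559112204 [1191.96424186  482.89447764 1350.05643605]
side [[450.68155168   0.         325.25514918]
 [  0.         450.68155168 233.70032259]
 [  0.           0.           1.        ]] 0.012300276558018986 [ 449.3629344  -645.05816465  716.84560166]
wrist [[336.99156741   0.         317.2788052 ]
 [  0.         336.99156741 241.53948434]
 [  0.           0.           1.        ]] -0.019299037554716188 [599.28392656  77.2846224  373.35420779]
{'time': 0.15, 'joint_pos': array([-4.89351916e+00,  7.50599971e+00,  8.53161807e+01,  7.70690778e-04,
        8.72611338e+01, -4.89451529e+00]), 'qd': array([-0.03584873, -0.224615  , -0.16459155, -0.0431761 ,  0.00924461,
        0.06901028]), 'joint_efforts': array([ 1.01583330e-03, -5.70061326e+01, -5.01160097e+01, -1.39109225e-04,
        9.69119486e-03, -7.10949371e-05]), 'tool_pos': array([5.99583018e+02, 5.80413511e-02, 2.38464903e+02]), 'tcp_rot': array([-1.79917055e+02, -7.87544536e-03,  9.00009530e+01]), 'ft_force': array([-0.68954155, -0.38314084,  0.1367575 ]), 'wrist_torque': array([ 0.02130255, -0.004632  ,  0.00459793]), 'finger_gap': 85.2091533063302}
```

View pics/scene0.png

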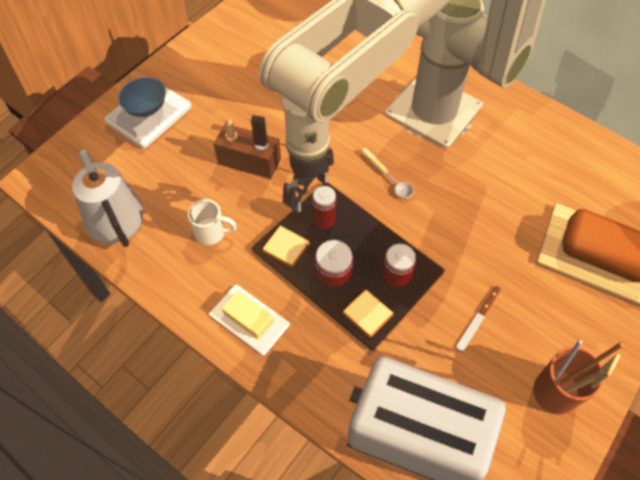

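View pics/side0.png

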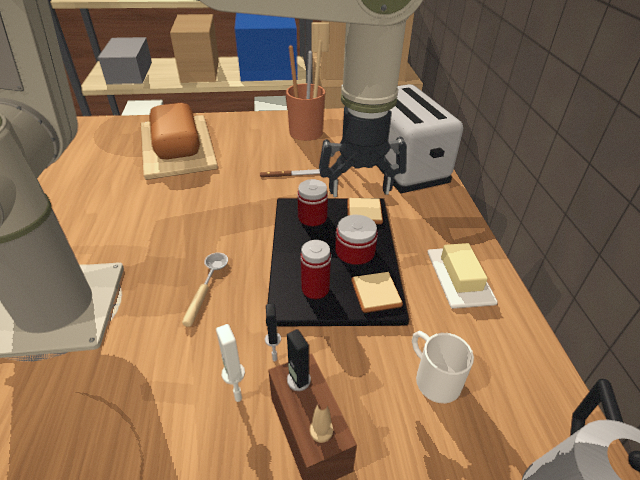

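View pics/wrist0.png

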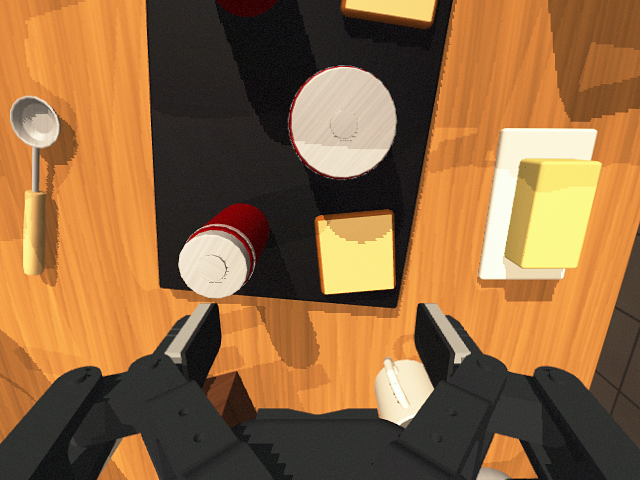

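```bash
python3 - <<'E'
from h import *
s=cv2.imread('pics/side0.png'); cv2.imwrite('pics/sz.png',cv2.resize(s[280:480,170:380],None,fx=3.5,fy=3,interpolation=cv2.INTER_CUBIC)[:600,:800])
c=cv2.imread('pics/scene0.png'); cv2.imwrite('pics/cz.png',cv2.resize(c[90:290,190:430],None,fx=3.3,fy=3,interpolation=cv2.INTER_CUBIC))
E
```

```text
(no output)
```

View pics/sz.png

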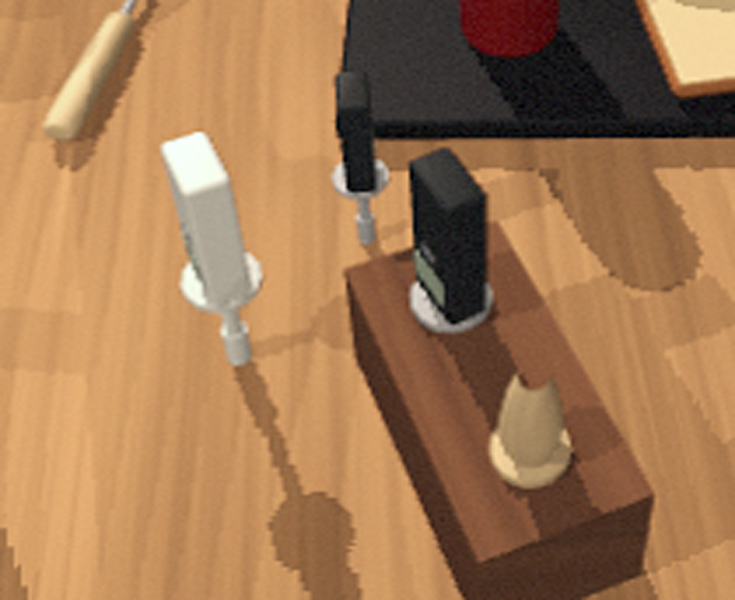

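View pics/cz.png

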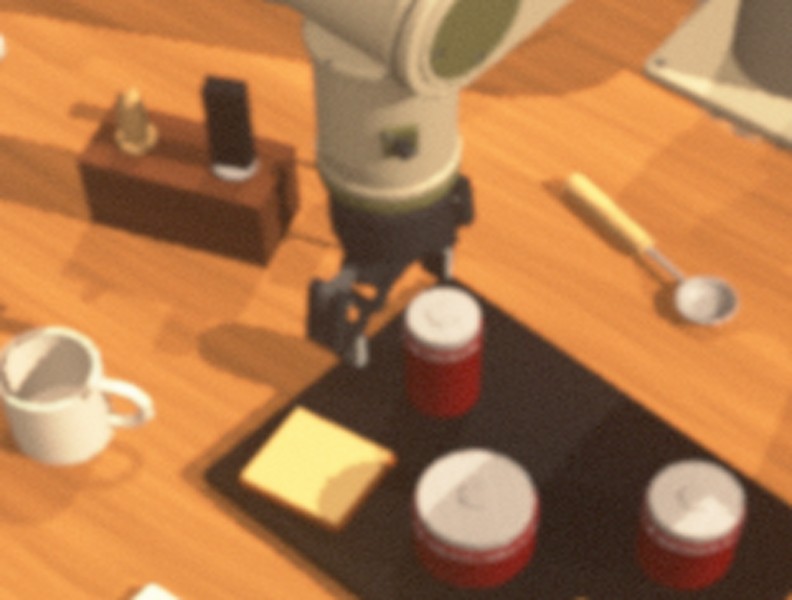

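```bash
python3 - <<'E'
from h import *
s=load('side0.png'); f=lambda x,y:(170+x/3.5,280+y/3)
print('handle top');T=[]
for p in [(412,163),(445,150),(486,192),(453,207)]: T.append(atz(s,f(*p),196)); print(T[-1].round(1))
print(np.mean(T,0))
print('collar top', atz(s,f(452,298),96), [atz(s,f(*p),96)[:2].round(1) for p in [(410,295),(494,295),(450,328)]])
print('holder',[atz(s,f(*p),90)[:2].round(1) for p in [(345,272),(497,224),(652,495),(478,560)]])
print('tester collar',atz(s,f(530,450),93))
c=load('scene0.png'); g=lambda x,y:(190+x/3.3,90+y/3)
print('scene handle',[atz(c,g(*p),196)[:2].round(1) for p in [(205,77),(247,80),(251,88)]])
print('collar',atz(c,g(233,165),96), 'holder',[atz(c,g(*p),90)[:2].round(1) for p in [(78,163),(268,203),(298,148),(120,102)]])
w=load('wrist0.png')
print('squat: side',atz(s,(357,228.5),95),'scene',atz(c,g(473,493),95),'wrist',atz(w,(344,124),95))
print('lid wrist',atz(w,(343,122),93))
print('mid scene',atz(c,g(695,493),112),'tall',atz(c,g(443,315),135),'side tall',atz(s,(315.5,249),135),'mid',atz(s,(312.5,187),112))
E
```

```text
handle top
[ 455.2 -259.7  196. ]
[ 468.8 -253.7  196. ]
[ 483.  -278.7  196. ]
[ 469.6 -285.4  196. ]
[ 469.15106821 -269.3712382   196.        ]
collar top [ 468.80584574 -270.63994373   96.        ] [array([ 450.7, -267. ]), array([ 487.2, -270.9]), array([ 466.7, -287.1])]
holder [array([ 422.7, -246.9]), array([ 493. , -225.1]), array([ 539.5, -375.4]), array([ 468.9, -396. ])]
tester collar [ 493.91004097 -350.76680122   93.        ]
scene handle [array([ 468.9, -283.1]), array([ 452.4, -255.3]), array([ 457.3, -247.1])]
collar [ 470.9924583  -264.01741472   96.        ] holder [array([ 540.6, -369.4]), array([ 483.3, -218. ]), array([ 421.3, -238.2]), array([ 467.3, -390.1])]
squat: side [619.15355479  73.50225552  95.        ] scene [618.89614211  83.41333784  95.        ] wrist [619.74267428  84.98443623  95.        ]
lid wrist [619.06974391  86.53131071  93.        ]
mid scene [532.75590553 213.37342682 112.        ] tall [519.27578641 -18.43874265 135.        ] side tall [519.40521789 -24.4682579  135.        ] mid [537.25714475 210.39829266 112.        ]
```

```bash
python3 - <<'E'
from h import *
s=load('side0.png'); f=lambda x,y:(170+x/3.5,280+y/3)
print(atz(s,f(366,240),0),atz(s,f(238,360),0))
import scipy.spatial.transform as t
R=t.Rotation.from_euler('xyz',sensors.sense()['tcp_rot'],degrees=True).as_matrix();print(R.round(3))
E
```

```text
[ 430.25451127 -168.85862359    0.        ] [ 366.13606706 -240.22097902    0.        ]
[[-0.     1.    -0.001]
 [ 1.     0.     0.   ]
 [ 0.    -0.001 -1.   ]]
```

>>> move_arm:
  rows:
    - [[-0.03, -0.01, -0.03, 0, 0, -3], [-0.07, -0.02, -0.061, 0, 0, -7], [-0.11, -0.03, -0.061, 0, 0, -11], [-0.15, -0.045, -0.061, 0, 0, -15], [-0.19, -0.055, -0.061, 0, 0, -19], [-0.23, -0.065, -0.061, 0, 0, -22], [-0.27, -0.08, -0.061, 0, 0, -25], [-0.31, -0.09, -0.061, 0, 0, -27], [-0.338, -0.097, -0.061, 0, 0, -27], [-0.338, -0.097, -0.061, 0, 0, -27], [-0.338, -0.097, -0.061, 0, 0, -27]]

```text
time: 1.25
tool_pos: [502.6, -338.3, 299.7]
tcp_rot: [-180.0, -0.1, 116.9]
ft_force: [0.8, -0.1, 0.6]
finger_gap: 85.4
```

```bash
python3 - <<'E'
from h import *
s=snap('wrist','w1.png'); st=sensors.sense(); print(st['tool_pos'],st['tcp_rot'],-s['R'].T@s['t'])
E
```

```text
[ 502.989046   -337.54643718  299.89274641] [ 1.79999512e+02 -5.55678765e-02  1.16979019e+02] [ 467.03093698 -269.61045772  434.8001481 ]
```

View pics/w1.png

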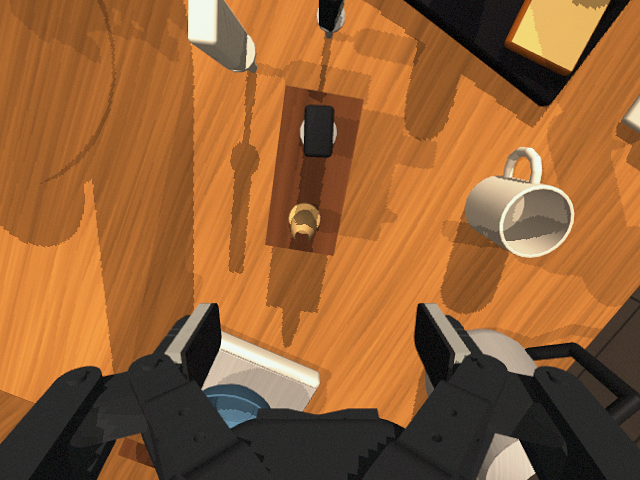

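```bash
python3 - <<'E'
from h import *
s=load('w1.png'); im=s['color'][70:270,250:390,::-1]
cv2.imwrite('pics/wz.png',cv2.resize(im,None,fx=4,fy=3,interpolation=cv2.INTER_CUBIC))
g=cv2.cvtColor(s['color'],cv2.COLOR_RGB2GRAY); m=np.zeros_like(g); m[98:165,300:340]=(g[98:165,300:340]<52)
n,l,st,c=cv2.connectedComponentsWithStats(m); print(st,c)
E
```

```text
[[     0      0    640    480 305651]
 [   314     98      1      1      1]
 [   319     99      1      1      1]
 [   302    105     32     55   1511]
 [   300    139      2      7     11]
 [   312    159      4      5      6]
 [   317    159      1      1      1]
 [   302    161      3      4      7]
 [   316    161      4      2      5]
 [   324    161      1      1      1]
 [   309    163      2      2      2]
 [   316    163      1      2      2]
 [   321    163      1      1      1]] [[319.50881561 240.04636661]
 [314.          98.        ]
 [319.          99.        ]
 [317.98213104 131.15486433]
 [300.36363636 142.54545455]
 [313.16666667 160.83333333]
 [317.         159.        ]
 [303.28571429 162.71428571]
 [317.6        161.4       ]
 [324.         161.        ]
 [309.5        163.5       ]
 [316.         163.5       ]
 [321.         163.        ]]
```

View pics/wz.png

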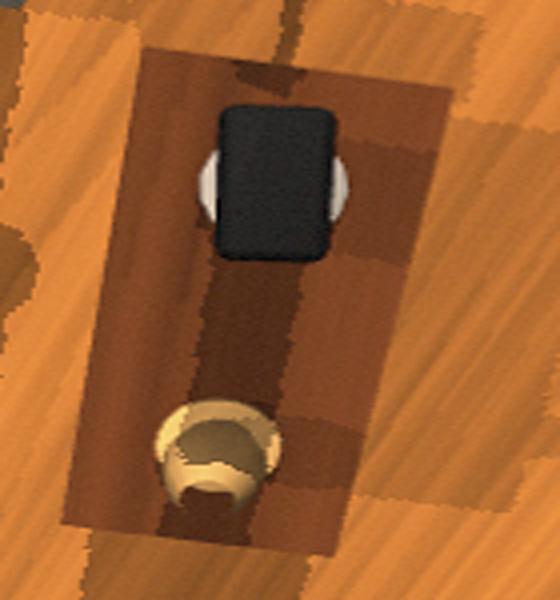

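```bash
python3 - <<'E'
from h import *
s=load('w1.png'); f=lambda x,y:(250+x/4-.4,70+y/3-.4)
T=np.array([atz(s,f(*p),196) for p in [(220,106),(336,107),(330,261),(216,259)]]);print(T.round(1),T.mean(0))
d=(T[1]-T[0]+T[2]-T[3])/2; e=(T[0]+T[1]-T[2]-T[3])/2
print(np.linalg.norm(d),np.degrees(np.arctan2(d[1],d[0])),np.linalg.norm(e),np.degrees(np.arctan2(-e[0],e[1])))
print('collar',atz(s,f(274,187),96))
H=np.array([atz(s,f(*p),90) for p in [(142,48),(453,90),(334,557),(62,523)]]);print(H.round(1),H.mean(0))
d=H[0]+H[1]-H[2]-H[3]; a=np.arctan2(-d[0],d[1]); print(np.degrees(a),H.mean(0)[:2]+43*np.array([-np.sin(a),np.cos(a)]))
E
```

```text
[[ 451.  -256.6  196. ]
 [ 468.2 -248.2  196. ]
 [ 482.7 -277.9  196. ]
 [ 464.9 -286.4  196. ]] [ 466.7186543 -267.2687558  196.       ]
19.40116959651053 25.918260983117957 32.943573874851474 25.474301311470303
collar [ 466.57785849 -267.04030348   96.        ]
[[ 420.1 -243.9   90. ]
 [ 491.2 -221.6   90. ]
 [ 539.  -373.5   90. ]
 [ 467.7 -395.2   90. ]] [ 479.47653624 -308.54992636   90.        ]
17.460664460305054 [ 466.57434458 -267.53123001]
```

>>> move_arm:
  rows:
    - [[0.04, 0, 0.0, 0, 0, 1.4], [0.0796, -0.0003, 0.0, 0, 0, 1.4], [0.0796, -0.0003, 0.03, 0, 0, 1.4], [0.0796, -0.0003, 0.06, 0, 0, 1.4], [0.0796, -0.0003, 0.09, 0, 0, 1.4], [0.0796, -0.0003, 0.12, 0, 0, 1.4], [0.0796, -0.0003, 0.14, 0, 0, 1.4], [0.0796, -0.0003, 0.149, 0, 0, 1.4], [0.0796, -0.0003, 0.149, 0, 0, 1.4], [0.0796, -0.0003, 0.149, 0, 0, 1.4]]

```text
time: 2.3
tool_pos: [467.3, -267.0, 152.5]
tcp_rot: [180.0, 0.1, 115.6]
ft_force: [0.2, 0.1, -0.1]
finger_gap: 84.9
```

```bash
python3 - <<'E'
from h import *
s=snap('wrist','w2.png');s=snap('side','s2.png'); im=cv2.imread('pics/s2.png'); cv2.imwrite('pics/s2z.png',cv2.resize(im[240:480,170:410],None,fx=2.5,fy=2.5))
E
```

```text
(no output)
```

View pics/w2.png

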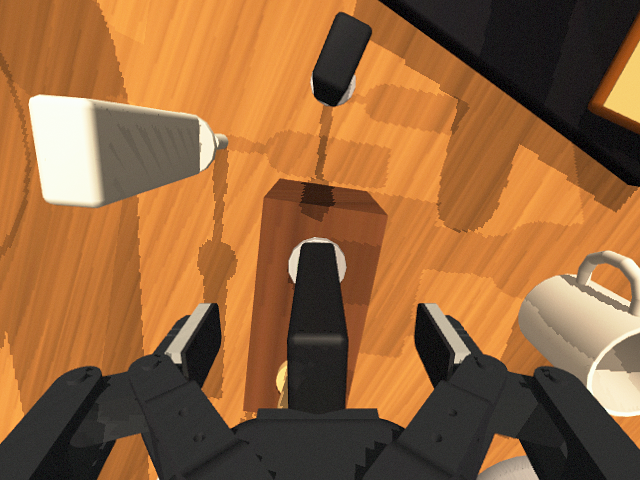

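View pics/s2z.png

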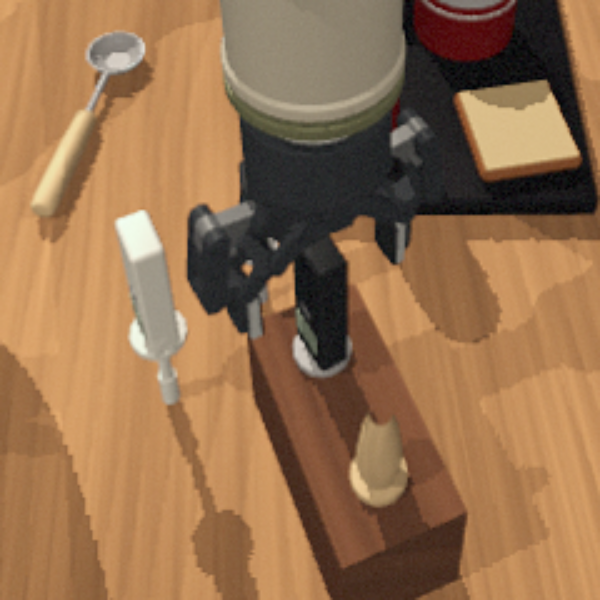

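The handle sits centred between the pads (column ~318), so I'll close.

>>> move_arm:
  rows:
    - [[0, 0, 0, 0, 0, 0], [0, 0, 0, 0, 0, 0], [0, 0, 0, 0, 0, 0], [0, 0, 0, 0, 0, 0], [0, 0, 0, 0, 0, 0], [0, 0, 0, 0, 0, 0], [0, 0, 0, 0, 0, 0], [0, 0, 0, 0, 0, 0], [0, 0, 0, 0, 0, 0], [0, 0, 0, 0, 0, 0]]
  grip: 0
  newtons: 60

```text
time: 3.4
tool_pos: [466.7, -267.3, 151.5]
tcp_rot: [180.0, 0.0, 115.6]
ft_force: [0.7, -0.5, 1.9]
finger_gap: 18.9
```

>>> move_arm:
  rows:
    - [[0, 0, -0.01, 0, 0, 0], [0, 0, -0.025, 0, 0, 0], [0, 0, -0.045, 0, 0, 0], [0, 0, -0.065, 0, 0, 0], [0, 0, -0.085, 0, 0, 0], [0, 0, -0.105, 0, 0, 0], [0, 0, -0.125, 0, 0, 0], [0, 0, -0.145, 0, 0, 0], [0, 0, -0.16, 0, 0, 0], [0, 0, -0.165, 0, 0, 0], [0, 0, -0.165, 0, 0, 0], [0, 0, -0.165, 0, 0, 0], [0, 0, -0.165, 0, 0, 0]]

```text
time: 4.7
tool_pos: [466.2, -266.9, 314.9]
tcp_rot: [-179.9, -0.1, 115.6]
ft_force: [-0.9, -0.6, -1.4]
finger_gap: 19.7
```

```bash
python3 - <<'E'
from h import *
s=snap('wrist','w3.png');s=snap('side','s3.png');s=snap('scene','c3.png');im=cv2.imread('pics/s3.png'); cv2.imwrite('pics/s3z.png',cv2.resize(im[150:450,200:440],None,fx=2.5,fy=2))
im=cv2.imread('pics/c3.png'); cv2.imwrite('pics/c3z.png',cv2.resize(im[60:260,190:390],None,fx=3,fy=3))
E
```

```text
(no output)
```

View pics/s3z.png

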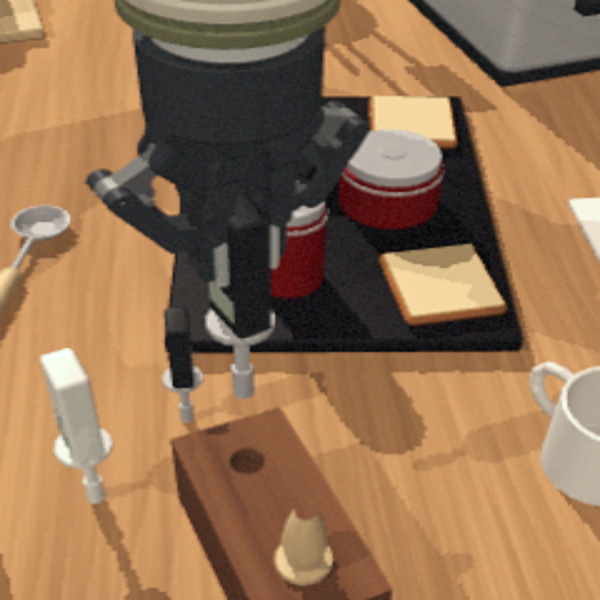

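View pics/w3.png

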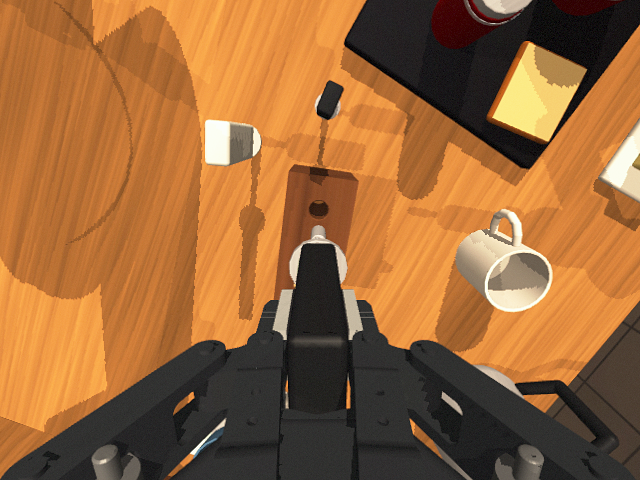

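View pics/c3z.png

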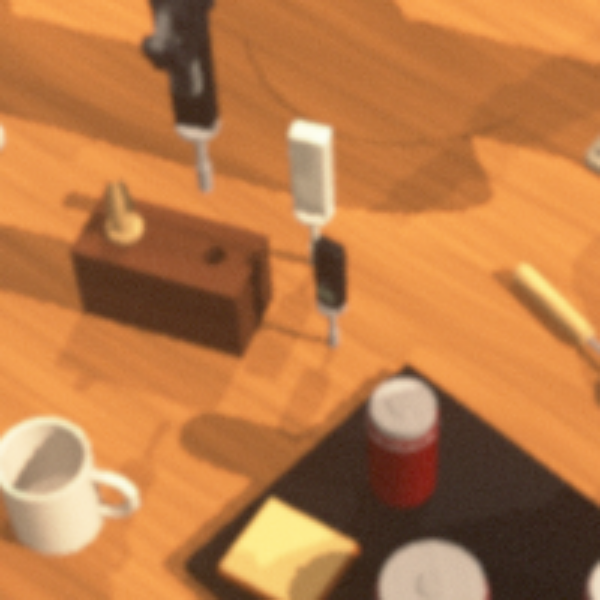

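```bash
python3 - <<'E'
from h import *
for f,(n) in [('side0.png','a'),('scene0.png','b'),('wrist0.png','c')]:
    s=load(f); P=np.array([619.5,84.5,95]); print(f,proj(s,P))
    im=s['color'][:,:,::-1].copy(); S=5
    u=proj(s,P)[0]; x0,y0=(u-60).astype(int); im=cv2.resize(im[y0:y0+120,x0:x0+120],None,fx=S,fy=S,interpolation=cv2.INTER_CUBIC)
    t=np.linspace(0,2*np.pi,80)
    for rr,z in [(11,95),(45,92)]:
        c=proj(s,np.c_[P[0]+rr*np.cos(t),P[1]+rr*np.sin(t),0*t+z]); c=(c-[x0,y0]+.5)*S-.5
        cv2.polylines(im,[c.round().astype(int)],True,(0,255,0),1)
    cv2.imwrite(f'pics/ov_{n}.png',im)
a=np.hstack([cv2.resize(cv2.imread(f'pics/ov_{n}.png'),(266*1,266)) if 0 else cv2.imread(f'pics/ov_{n}.png')[130:470,100:500] for n in 'abc'])
cv2.imwrite('pics/ov.png',cv2.resize(a,(800,int(a.shape[0]*800/a.shape[1]))))
E
```

```text
side0.png [[356.27433603 225.19837262]]
scene0.png [[333.5527235  254.75800158]]
wrist0.png [[343.67583994 124.65249694]]
```

View pics/ov_a.png

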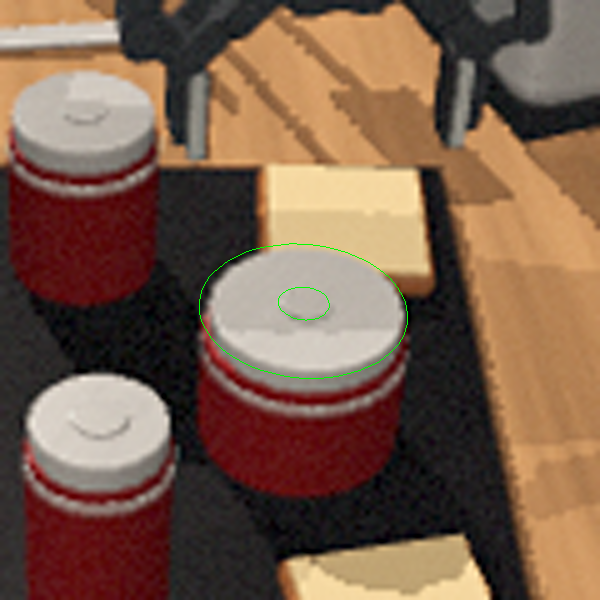

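View pics/ov_b.png

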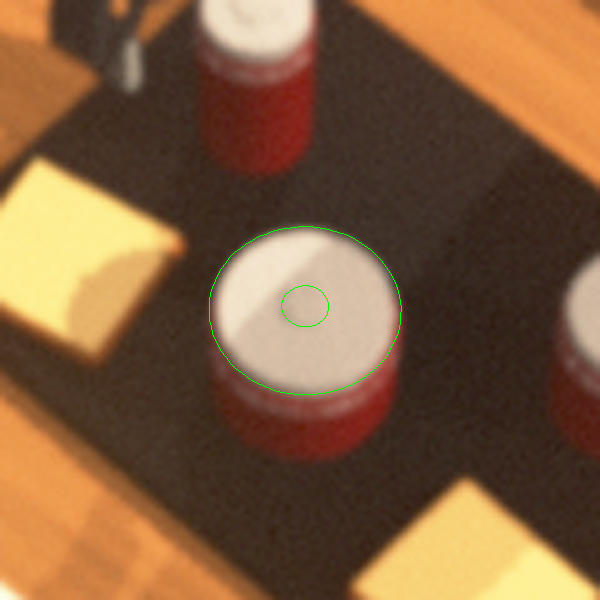

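View pics/ov_c.png

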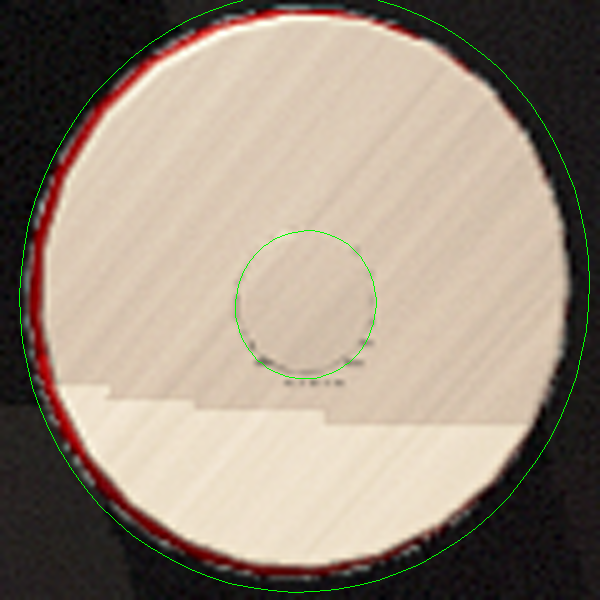

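>>> move_arm:
  rows:
    - [[0.005, 0.006, 0, 0, 0, 0], [0.015, 0.0174, 0, 0, 0, 0], [0.03, 0.0347, 0, 0, 0, 0], [0.05, 0.058, 0, 0, 0, 0], [0.07, 0.081, 0, 0, 0, 0], [0.09, 0.104, 0, 0, 0, 0], [0.11, 0.127, 0, 0, 0, 0], [0.13, 0.15, 0, 0, 0, 0], [0.15, 0.173, 0, 0, 0, 0], [0.17, 0.197, 0, 0, 0, 0], [0.19, 0.22, 0, 0, 0, 0], [0.21, 0.243, 0, 0, 0, 0], [0.227, 0.262, 0, 0, 0, 0], [0.24, 0.277, 0, 0, 0, 0], [0.247, 0.286, 0, 0, 0, 0], [0.2503, 0.2894, 0, 0, 0, 0], [0.2503, 0.2894, 0, 0, 0, 0], [0.2503, 0.2894, 0, 0, 0, 0]]

```text
time: 6.65
tool_pos: [619.3, 82.7, 316.3]
tcp_rot: [-180.0, 0.0, 115.6]
ft_force: [-0.8, 0.7, -0.8]
finger_gap: 19.5
```

```bash
python3 - <<'E'
from h import *
for n in ['side','scene','wrist']:
    s=snap(n,n+'4.png')
    for X in ([619.5,83.5,95],): 
        u=proj(s,X)[0]; v=proj(s,[619.5,83.5,180])[0]; print(n,u,v)
    x0=int(max(0,u[0]-75)); y0=int(max(0,u[1]-110)); im=cv2.imread(f'pics/{n}4.png')[y0:y0+150,x0:x0+150]; print(x0,y0)
    cv2.imwrite(f'pics/{n}4z.png',cv2.resize(im,None,fx=4,fy=4,interpolation=cv2.INTER_CUBIC))
for i in range(5): 
  s=sensors.sense(); print(s['tool_pos'],s['ft_force'])
E
```

```text
side [356.35422292 225.4953784 ] [359.20067207 193.39459282]
281 115
scene [333.20945924 254.53281072] [333.82156235 235.93666979]
258 144
wrist [318.39304993 208.75655288] [318.72102071 230.24278937]
243 98
[619.34104339  82.62461837 316.46321986] [-0.40757575 -0.30185157 -1.15709648]
[619.34104339  82.62461837 316.46321986] [-0.40757575 -0.30185157 -1.15709648]
[619.34104339  82.62461837 316.46321986] [-0.40757575 -0.30185157 -1.15709648]
[619.34104339  82.62461837 316.46321986] [-0.40757575 -0.30185157 -1.15709648]
[619.34104339  82.62461837 316.46321986] [-0.40757575 -0.30185157 -1.15709648]
```

View pics/side4z.png

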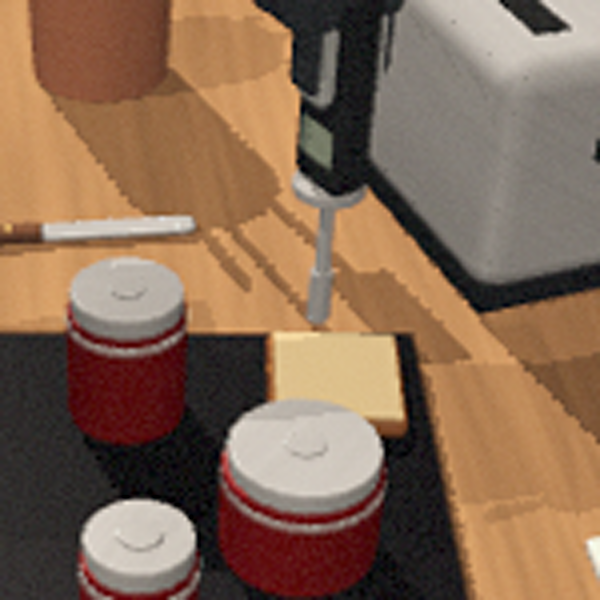

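View pics/scene4z.png

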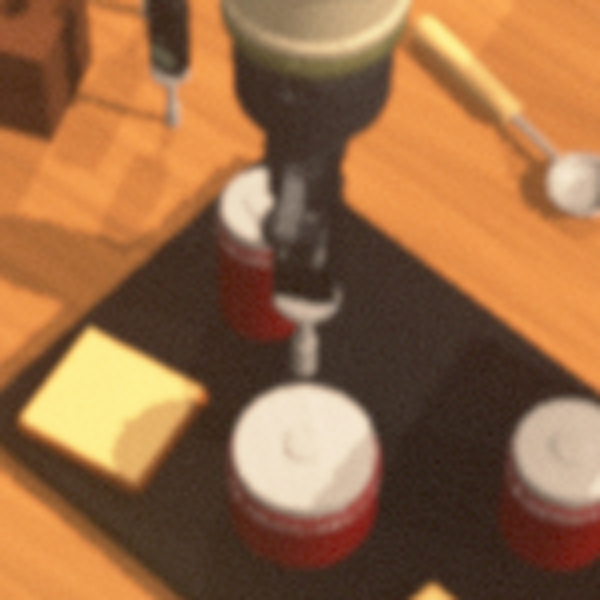

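View pics/wrist4.png

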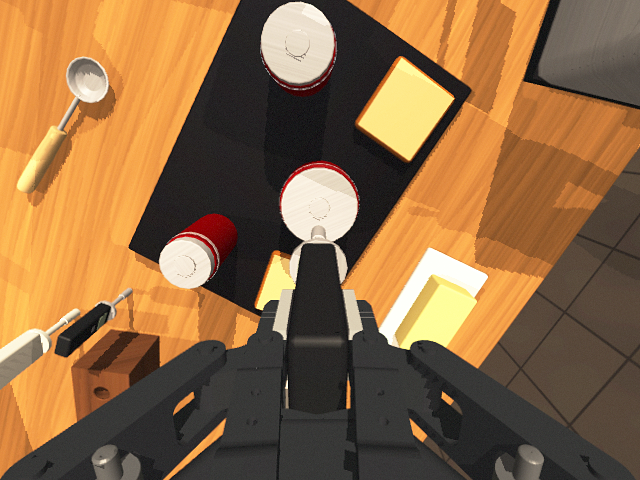

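>>> move_arm:
  rows:
    - [[0, 0, 0.01, 0, 0, 0], [0, 0, 0.025, 0, 0, 0], [0, 0, 0.04, 0, 0, 0], [0, 0, 0.055, 0, 0, 0], [0, 0, 0.067, 0, 0, 0], [0, 0, 0.074, 0, 0, 0], [0, 0, 0.078, 0, 0, 0], [0, 0, 0.08, 0, 0, 0], [0, 0, 0.08, 0, 0, 0], [0, 0, 0.08, 0, 0, 0]]

```text
time: 7.8
tool_pos: [619.8, 83.6, 237.1]
tcp_rot: [179.9, 0.0, 115.6]
ft_force: [-0.2, 0.6, -0.4]
finger_gap: 19.5
```

```bash
python3 - <<'E'
from h import *
for n in ['side','scene','wrist']:
    s=snap(n,n+'5.png')
    u=proj(s,[619.5,83.5,95])[0]; x0=int(max(0,u[0]-40)); y0=int(max(0,u[1]-60)); im=cv2.imread(f'pics/{n}5.png')[y0:y0+90,x0:x0+80]
    cv2.imwrite(f'pics/{n}5z.png',cv2.resize(im,None,fx=6,fy=6,interpolation=cv2.INTER_CUBIC))
    v=sensors.sense(); print(v['tool_pos'],v['ft_force'])
E
```

```text
[619.83751774  83.64282018 237.11172934] [ 0.12762952  0.3976512  -1.04509744]
[619.8050129   83.6319395  237.06352078] [ 0.1652199   0.07661354 -1.4429555 ]
[619.74198834  83.58113012 236.93577639] [-1.48893167 -0.22440291 -1.43524644]
```

View pics/side5z.png

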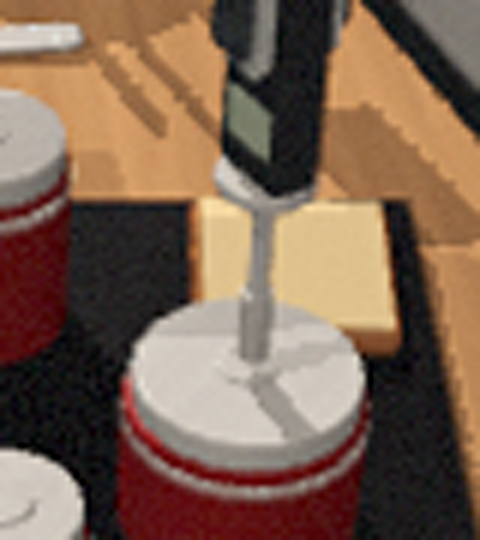

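View pics/wrist5z.png

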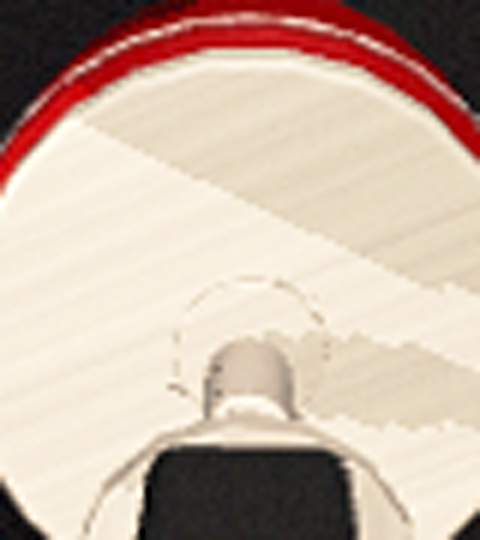

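>>> move_arm:
  rows:
    - [[0, 0, 0.0015, 0, 0, 0], [0, 0, 0.003, 0, 0, 0], [0, 0, 0.0045, 0, 0, 0], [0, 0, 0.006, 0, 0, 0], [0, 0, 0.0075, 0, 0, 0], [0, 0, 0.009, 0, 0, 0], [0, 0, 0.0105, 0, 0, 0], [0, 0, 0.012, 0, 0, 0], [0, 0, 0.013, 0, 0, 0], [0, 0, 0.013, 0, 0, 0], [0, 0, 0.013, 0, 0, 0], [0, 0, 0.013, 0, 0, 0]]

```text
time: 9.15
tool_pos: [619.5, 83.6, 223.4]
tcp_rot: [180.0, 0.0, 115.6]
ft_force: [-1.2, -0.6, 0.7]
finger_gap: 19.1
```

```bash
python3 - <<'E'
from h import *
F=[]
for n in ['side','scene','wrist']*3:
    s=snap(n,n+'6.png')
    u=proj(s,[619.5,83.5,95])[0]; x0=int(max(0,u[0]-40)); y0=int(max(0,u[1]-60)); im=cv2.imread(f'pics/{n}6.png')[y0:y0+90,x0:x0+80]
    cv2.imwrite(f'pics/{n}6z.png',cv2.resize(im,None,fx=6,fy=6,interpolation=cv2.INTER_CUBIC))
    v=sensors.sense(); F.append(np.r_[v['tool_pos'],v['ft_force']])
print(np.mean(F,0),np.std(F,0))
s=load('side6.png'); print([proj(s,[619.5,83.5,z]) for z in (95,162)])
E
```

```text
[ 6.19463367e+02  8.35833334e+01  2.23344854e+02 -6.63256693e-01
 -2.54695292e-01  1.35446138e+00] [0.013969   0.01539349 0.04589133 0.41202974 0.38855881 0.45746829]
[array([[356.35422292, 225.4953784 ]]), array([[358.56887886, 200.51591519]])]
```

View pics/side6z.png

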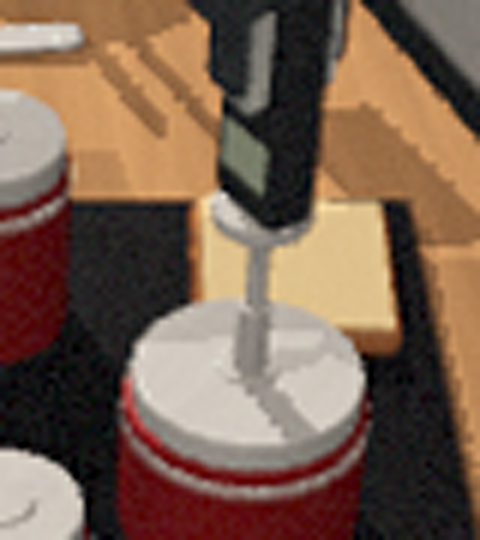

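View pics/wrist6z.png

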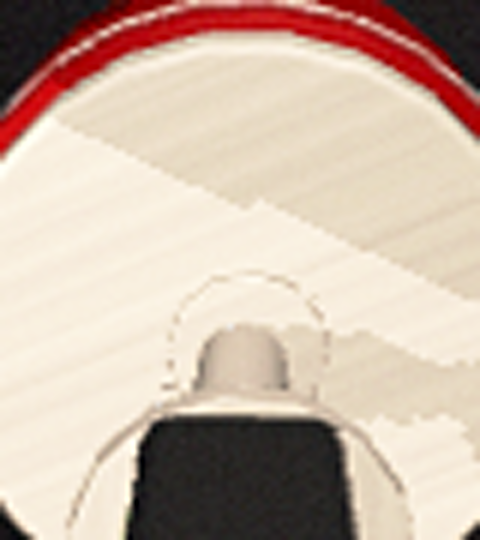

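View pics/scene6z.png

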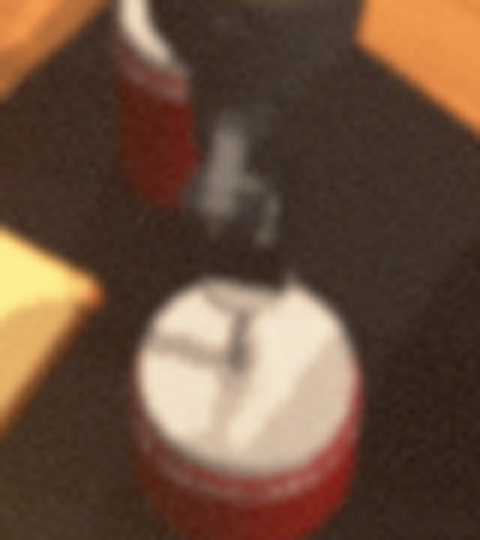

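Tip rests on the button: in the wrist view it is about 3 mm off centre. The force rise is about 2.5 N, which fits a push of 8–9 mm. Now I'll hold.

>>> move_arm:
  rows:
    - [[0, 0, 0, 0, 0, 0], [0, 0, 0, 0, 0, 0], [0, 0, 0, 0, 0, 0], [0, 0, 0, 0, 0, 0], [0, 0, 0, 0, 0, 0], [0, 0, 0, 0, 0, 0], [0, 0, 0, 0, 0, 0], [0, 0, 0, 0, 0, 0], [0, 0, 0, 0, 0, 0], [0, 0, 0, 0, 0, 0], [0, 0, 0, 0, 0, 0], [0, 0, 0, 0, 0, 0], [0, 0, 0, 0, 0, 0], [0, 0, 0, 0, 0, 0], [0, 0, 0, 0, 0, 0], [0, 0, 0, 0, 0, 0], [0, 0, 0, 0, 0, 0], [0, 0, 0, 0, 0, 0], [0, 0, 0, 0, 0, 0], [0, 0, 0, 0, 0, 0]]

```text
time: 11.6
tool_pos: [619.5, 83.6, 223.3]
tcp_rot: [180.0, 0.0, 115.6]
ft_force: [0.1, -0.2, 1.7]
finger_gap: 19.4
```

```bash
python3 - <<'E'
from h import *
F=[]
for i in range(6):
    s=snap('side','side7.png'); v=sensors.sense(); F.append(np.r_[v['tool_pos'],v['ft_force']])
print(np.mean(F,0).round(2),v['finger_gap'],v['time'])
a=load('side6.png')['color'].astype(int); b=s['color'].astype(int); print(np.abs(a-b).mean(), (np.abs(a-b).max(2)>60).sum())
E
```

```text
[ 6.1944e+02  8.3580e+01  2.2329e+02 -1.7000e-01  1.1000e-01  1.0000e+00] 19.6886524021285 11.9
2.345964626736111 0
```

```bash
python3 -c "
from bench import hand_in; print(hand_in())"
```

```text
the job is handed in; nothing more can be done
None
```

I took the black thermometer out of the holder and pressed its tip on the button of the low, wide jar. I held it there for over 2.5 s and handed the job in at 11.9 s, still gripping it.

Last checks:
- **Push depth:** The wrist force rose by 2.2 to 2.6 N from just before contact, which puts the tip 8 to 10 mm in. The descent distance gives about 8 mm. The force readings are noisy, at about ±0.5 N each.
- **Position:** In the wrist picture the tip is about 3 mm off the button's centre, against the 9 mm allowed. My early side-camera estimate of the button put it about 10 mm off in y from the other two cameras. Projecting the final estimate back into all three pictures agreed to within about 2 mm.
- **Stillness:** The tool stayed vertical. The side pictures taken at the start and end of the hold showed no change.
- **Other objects:** I saw no contact with the other jars and nothing shifted, but I did not measure their positions again.

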